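Put the clay-water filter back on line: drawer home, feed valve two turns open

TASK

The filter in the studio's rinse-water unit has just been changed: first push the filter drawer fully home until its catch seats. Then reset the feed valve by its crank handle: wind the wheel clockwise until it is shut on its stop, back it off exactly two full turns and never open it further than that. Finish while still gripping the handle, keeping the wheel still there so that the gland nut can be nipped up; do not knock the pots and tools standing around.

Things in the scene. Friction and masses are not known exactly. Their poses are not given: they have to be found in the camera images.
- filter_unit: Fixed filter unit, origin on the bench; x from drawer front to back, y from box to valve, z up. Steel tray 14 mm high, x -85..190, y -225..235 mm; grey metal box x -70..170, y -210..10 mm, top at 128 mm (lifting bar to 138); brass globe valve in a pipe at y 120 mm; 44 mm pressure gauge between box and valve, top at 150 mm. Place and yaw vary.
- filter_drawer (a joint): How far the filter drawer stands out of the box, m: 0 = home on its stop, up to 0.12; it slides out along the unit's -x. It runs with about 1 N of friction; from about 12 to 6 mm out a sprung ball catch resists with some 5 to 7 N, then gives way and draws the drawer home over the last 2 or 3 mm.
- drawer_pull (a point): Middle of the drawer's bar pull: level round steel bar 11 mm thick, 110 mm long along the unit's y, centre 97 mm above the bench and 28 mm in front of the drawer's flat front (216 mm wide, 28 to 114 mm above the bench). Moves with the drawer; with the drawer home it is at (-110, -100) mm in the unit's frame.
- feed_valve (a joint): Angle of the valve's handwheel, rad, counted through whole turns: 0 = shut, a hard stop; grows anticlockwise seen from above (opening), 6.283 a turn, to 31.4. Starts partly open. The wheel does not rise or fall, has about 0.2 N m of friction and stays where left. Seen from the axis the handle lies along the unit's +x at 0 and goes round with this angle.
- valve_axis (a point): Point on the handwheel's upright axis at the height of the middle of its crank handle's grip, 204 mm above the bench; at (-30, 120) mm in the unit's frame. The dark steel wheel below it is 106 mm across with three spokes, its rim from 162 to 176 mm above the bench, hub nut to 179 mm.
- crank_handle: The upright black crank handle on the wheel's rim, which revolves freely on its own pin (so it can be held without turning the hand): 50 mm tall, 20 mm thick, round, 46 mm from the wheel's axis. Origin at its foot on the rim, 176 mm above the bench; z up.
- handle_grip (a point): Middle of the crank handle's grip, on its own axis, 28 mm above its foot, 204 mm above the bench.
- mug_near: Unfired clay mug, 82 mm across, 88 mm high, in front of the unit; origin under its centre. To be left alone.
- mug_far: Unfired clay mug, 88 mm across, 95 mm high, right of the box; origin under its centre. To be left alone.
- bowl: White bowl, 130 mm across, 62 mm high, left of the spanner; origin under its centre. To be left alone.
- glaze_jar: Jar of glaze with black lid, 80 mm across, 115 mm high, left of the unit; origin under its centre. To be left alone.
- wrench: Steel spanner 180 mm long lying flat (8 mm high) in front of the valve; origin under its centre. To be left alone.
- brush: Glaze brush 200 mm long, 20 mm high, lying right of the drawer; origin under its centre. To be left alone.
- rib: Wooden throwing rib, 100 x 50 x 8 mm, lying in front of the spanner; origin under its centre. To be left alone.

How it is judged:
On the way, in this order (a step that is already met when the one before it is completed fails the run):
1. the filter drawer is home, seated by its catch (within 3 mm) (value of joint filter_drawer below 0.003 m), for 0.2 s.
2. the feed valve is wound shut on its stop (within 0.08 rad) (value of joint feed_valve below 0.08 rad), for 0.2 s.
At the end, for the whole second after the job is handed in: The valve stands two turns (12.57 rad) open within 0.25 rad and still, the fingers grip its crank handle (more than 10 N in all, grasp point within 30 mm of the middle of the grip), and the drawer is still home within 3 mm (value of joint feed_valve between 12.316 and 12.816 rad and velocity of joint feed_valve between -0.15 and 0.15 rad/s and contact force between the fingers and crank_handle above 10 N and distance between the grasp point and handle_grip below 0.03 m and value of joint filter_drawer below 0.003 m); the arm keeps its last pose, push and grip.
It fails at once if the valve is opened more than 0.5 rad past two turns (value of joint feed_valve above 13.07 rad).
It fails at once if a pot, jar or tool standing around is knocked more than 40 mm from its place (distance of any of mug_near, mug_far, bowl, glaze_jar, wrench, brush, rib from where it was at the start of the episode above 0.04 m).
It also fails if it takes over 72 s, if anything falls off the work surface, if the arm or the gripper's body presses on something with over 40 N, if the wrist force passes 120 N, or if a joint passes its speed limit or range.

ROBOT

A 6-joint arm with a two-finger parallel gripper is mounted at the origin on the work surface. World frame = base frame: x ahead of the robot, y to its left, z up, the work surface at z = 0. Lengths are in m, angles in rad, forces in N, time in s.
With the tool pointing down it reaches from about 0.35 to 0.875 m from the base axis. Payload 4.2 kg.
Tool frame: the origin (TCP) lies at the centre of the arm's flange, where the gripper is bolted on; the fingertips stand 173 mm ahead of it and the grasp point (between the pads) lies 155 mm ahead of it (bot.tcp_to_tips is the distance from the TCP to the fingertips, in m); z points along the fingers, x is the direction in which the jaws open and shut, and the axes are right-handed (so a half turn about z gives the same grasp; the last joint's range is limited). The gripper opens to 85 mm and grips with 20 to 120 N. Pads are 22 mm wide; open, the fingers measure 114 mm over their backs; the gripper's body (76 mm by 85 mm) begins 54 mm behind the grasp point. The pads swing forward as they close: fully open they stand 13 mm farther back than shut.
Start: joints at [-1.002, 0.385, 0.008, 0, -1.194, -0.259], TCP at [0.191, -0.595, 0.405] pointing down, gripper open.
Joint ranges: [-3.14, 3.14], [-1.21, 2.06], [-1.07, 1.41], [-3.16, 2.05], [-2.99, -0.16], [-3.1, 3.1]. Speed limits (rad/s): [2.79, 2.79, 3.14, 3.14, 3.14, 3.14].

INTERFACE

Orientations are given as a rotation vector (axis times angle).
In Python, from station import bot, jaws, camera, get_calibration, finish_job gives the robot as it stands. The module is installed in compiled form; this text tells all that it offers. Calls block until the motion is done:
- bot.move_ptp(position, orientation): joint-space move of the TCP to a pose.
- bot.move_l(position, frame=None, max_speed=0.15): straight line of the TCP; frame=None keeps the orientation; max_speed is the mean speed in m/s.
- bot.move_joints(angles): joint-space move.
- jaws.open_jaws() and jaws.close_gripper(force=None): open the fingers fully, or close them until they stop; force is the grip in N (None keeps the last).
- bot.wait(seconds).
- bot.ik(position, orientation): joint angles nearest the present ones, or None.
- bot.state(): the state.
- camera(name): name is "scene" or "top" or "wrist"; returns (picture, depth): 400x640x3 uint8, red, green, blue; 400x640 float32, m along the optical axis (not along the pixel's ray), 0 where there is no reading.
- get_calibration(name): a dict with "fov_y" (degrees; the focal length in pixels is half the picture's height over the tangent of half this angle, whatever the lens; pixels are square), "cx", "cy" (the principal point, pixels), "rvec" (rotation vector, rad) and "tvec" (3), from world to camera coordinates, as OpenCV has them. Camera axes: x right, y down, z forward; pixel columns grow to the right and rows downward; lengths in m; the calibration is good to about 2 mm. A picture is of the moment at which its call begins: read the wrist's pose just before it. get_calibration takes no time and is no camera call; for the wrist camera it gives the pose at the moment of the call.
A pose or a line that the arm cannot do raises bot.MotionError and nothing moves.
- finish_job(): hands the job in, once; it reports no verdict.
The state is a dict: "time_s": time; "joints": joint angles; "qvel": joint speeds; "joint_efforts": joint torques, N m; "ee_pos": TCP position; "ee_rot": TCP orientation; "contact_force": force on the tool from outside, world axes, zero at the start; "ft_torque": the same for the moment, N m; "gripper_width": opening from 0.0 (shut) to 1.0 (fully open).
Only numpy, scipy, OpenCV 4.12 (cv2) and the standard library are available. Lean on these libraries where they do the work, as an engineer would, in place of code of your own. Each camera call takes 0.05 s, during which the arm holds its last target.

## Working session

There is one attempt and no reset: what is moved stays moved. The work goes in short steps, each a Python script; the robot and the scene stay as the last script left them, time stands still between calls to the robot, and variables do not carry over. Pictures are saved under pics/ and viewed, and the job is handed in when it is done.

```bash
mkdir -p pics; ls; python3 - <<'E'
from station import bot, jaws, camera, get_calibration
import cv2
s=bot.state(); print(s)
for n in("scene","top","wrist"):
    c=get_calibration(n);print(n,c)
    p,d=camera(n); cv2.imwrite(f"pics/{n}0.png",p[:,:,::-1])
    import numpy as np; np.savez(f"pics/{n}0.npz",p=p,d=d,**{k:np.array(v) for k,v in c.items()})
E
```

```text
pics
{'time_s': 0.0, 'joints': array([-1.00240295e+00,  3.85559703e-01,  6.62667197e-03, -5.06563158e-04,
       -1.19400658e+00, -2.58573182e-01]), 'qvel': array([-1.52648183e-04, -5.75251093e-05,  1.41752736e-03,  3.05938053e-03,
       -1.52889614e-03, -4.59779074e-04]), 'joint_efforts': array([-6.90831669e-06, -3.92286158e+01,  1.88395482e+01,  4.18580979e+00,
       -4.74885106e-03, -2.51515911e-05]), 'ee_pos': array([ 0.19051035, -0.59503975,  0.40361848]), 'ee_rot': array([-1.85125192e+00, -2.53594154e+00, -1.91134843e-03]), 'contact_force': array([0.07527977, 0.35336298, 0.32362561]), 'ft_torque': array([-0.04693193,  0.03698096,  0.00482698]), 'gripper_width': 1.0012910497942324}
scene {'fov_y': 42.61586384619371, 'cx': 318.8508031508596, 'cy': 194.38921732930405, 'rvec': array([ 1.13031781,  2.61734643, -0.72312037]), 'tvec': array([ 0.35543239, -0.26380741,  1.72107453])}
top {'fov_y': 42.45088013488015, 'cx': 324.4960196304554, 'cy': 202.06278281252668, 'rvec': array([ 2.15864503, -2.14478404,  0.13193958]), 'tvec': array([0.03084032, 0.5337652 , 1.28474611])}
wrist {'fov_y': 64.71222366070847, 'cx': 317.5030354470443, 'cy': 195.58433327674302, 'rvec': array([-1.73352818, -2.37667443, -0.36697645]), 'tvec': array([ 0.62377481, -0.03862908,  0.38005485])}
```

View pics/scene0.png

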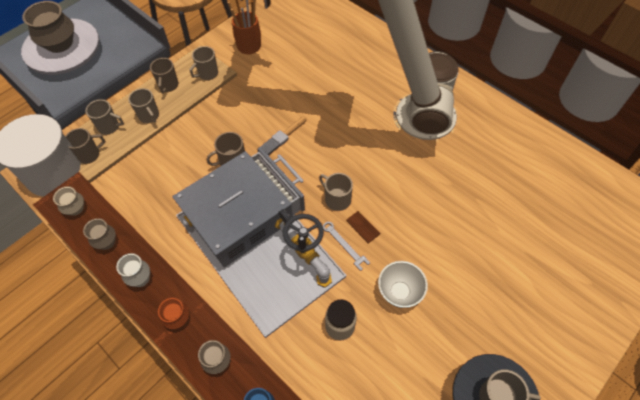

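View pics/top0.png

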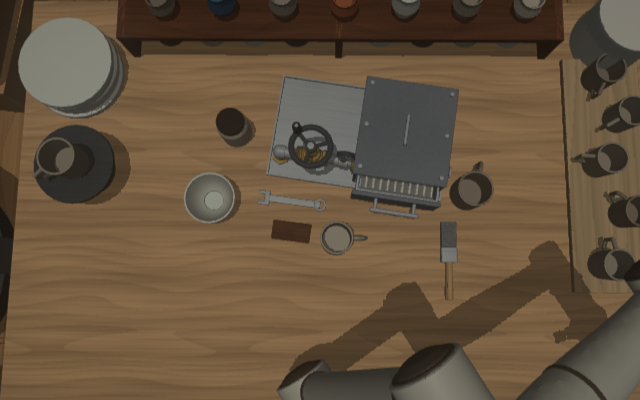

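The top view shows the box (corners about (370,78), (458,88), (440,205), (355,185)), the bar pull near (395,210), the wheel centred near (311,147), and a handle knob near (296,127). The near mug is at (337,237), in front of the wheel.

```bash
cat > h.py <<'E'
import numpy as np, cv2
def load(n):
    return dict(np.load(f"pics/{n}.npz"))
def K(c): 
    f=200/np.tan(np.radians(c['fov_y'])/2); return f,float(c['cx']),float(c['cy'])
def world(c,d,u,v):
    f,cx,cy=K(c); R=cv2.Rodrigues(np.asarray(c['rvec'],float))[0]
    u=np.asarray(u,float);v=np.asarray(v,float)
    P=np.stack([(u-cx)/f*d,(v-cy)/f*d,d],-1)
    return (P-np.asarray(c['tvec']))@R
def cloud(c,d):
    v,u=np.mgrid[0:d.shape[0],0:d.shape[1]]
    W=world(c,d,u,v); W[d<=0]=np.nan; return W
def proj(c,P):
    f,cx,cy=K(c); R=cv2.Rodrigues(np.asarray(c['rvec'],float))[0]
    Q=np.atleast_2d(P)@R.T+np.asarray(c['tvec']); return np.stack([Q[:,0]/Q[:,2]*f+cx,Q[:,1]/Q[:,2]*f+cy],-1)
E
python3 - <<'E'
from h import *
for n in("top0","scene0"):
    a=load(n);W=cloud(a,a['d']);Z=W[...,2]
    # box top
    m=(abs(Z-.128)<.006)&(W[...,0]>.3)&(W[...,0]<1)&(abs(W[...,1])<.5)
    nl,lab,st,ce=cv2.connectedComponentsWithStats(m.astype(np.uint8))
    k=1+np.argmax(st[1:,4]);q=W[lab==k]
    r=cv2.minAreaRect((q[:,:2]*1000).astype(np.float32)); print(n,'box',r,st[k],np.median(q[:,2]))
    print(cv2.boxPoints(r))
    # wheel rim
    m=(Z>.16)&(Z<.182)&(W[...,0]>.3)&(W[...,0]<1)&(abs(W[...,1])<.5)
    q=W[m];print('rim',len(q),q.min(0),q.max(0),cv2.minEnclosingCircle((q[:,:2]*1000).astype(np.float32)))
    m=(Z>.19)&(Z<.24)&(W[...,0]>.6)&(W[...,0]<1)&(abs(W[...,1])<.4)
    q=W[m];print('handle',len(q),np.median(q,0),q.min(0),q.max(0))
a=load('top0');p=a['p'][50:270,170:500,::-1];cv2.imwrite('pics/topz.png',cv2.resize(p,None,fx=2.4,fy=2.4,interpolation=cv2.INTER_CUBIC))
E
```

```text
top0 box ((697.865234375, -159.4942169189453), (234.9884796142578, 249.2649383544922), 81.371337890625) [ 351   76  108  112 9066] 0.12737289410896058
[[ 557.0158   -256.96    ]
 [ 803.4594   -294.3572  ]
 [ 838.71466   -62.028442]
 [ 592.27106   -24.631226]]
rim 2244 [ 0.59427045 -0.48714844  0.16002075] [0.99999407 0.4671958  0.1819387 ] ((995.4252319335938, -9.97572135925293), 477.1728820800781)
handle 444 [0.98302699 0.09367588 0.19963222] [ 0.66995157 -0.33474826  0.19002241] [0.99874424 0.3137609  0.23155709]
scene0 box ((699.8140258789062, -146.2835693359375), (264.4322814941406, 248.2454376220703), 81.5486831665039) [ 172  151  119  104 6216] 0.1281262744460258
[[ 557.6074    -258.8218   ]
 [ 803.1572    -295.30618  ]
 [ 842.0206     -33.74533  ]
 [ 596.4708       2.7390442]]
rim 1287 [ 0.59443798 -0.4822384   0.16000209] [0.99999165 0.30390911 0.18198186] ((951.37646484375, -90.23841857910156), 395.0020446777344)
handle 536 [0.98756193 0.10066836 0.20177606] [ 0.67350542 -0.33695484  0.19000394] [0.9999292  0.30655854 0.22938594]
```

View pics/topz.png

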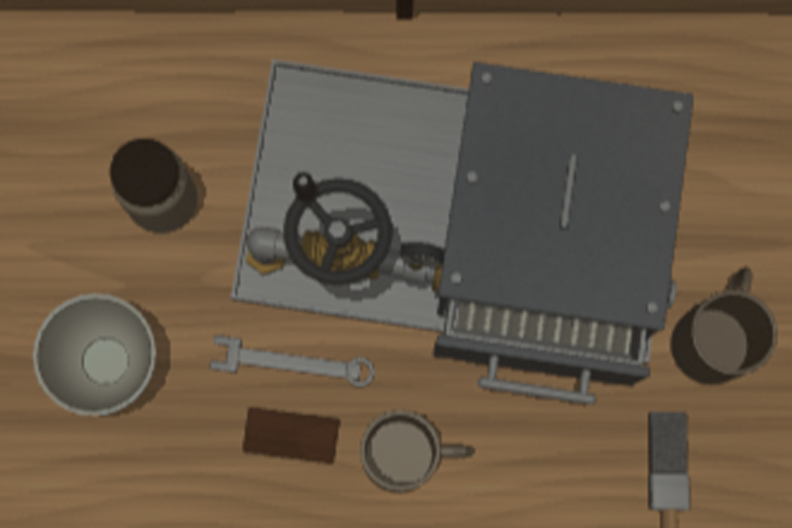

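```bash
python3 - <<'E'
from h import *
from scipy.optimize import least_squares
for n in("top0","scene0"):
    a=load(n);W=cloud(a,a['d']);Z=W[...,2]
    m=(abs(Z-np.median(Z[abs(Z-.128)<.004]))<.004)&(W[...,0]>.5)&(W[...,0]<.9)&(W[...,1]<.05)&(W[...,1]>-.35)
    m=cv2.morphologyEx(m.astype(np.uint8),cv2.MORPH_OPEN,np.ones((5,5)))
    nl,lab,st,ce=cv2.connectedComponentsWithStats(m)
    k=1+np.argmax(st[1:,4]);q=W[lab==k]
    r=cv2.minAreaRect((q[:,:2]*1000).astype(np.float32)); print(n,'box',r)
    print(cv2.boxPoints(r).tolist())
    cnt=max(cv2.findContours((lab==k).astype(np.uint8),cv2.RETR_EXTERNAL,cv2.CHAIN_APPROX_NONE)[0],key=len)[:,0]
    ap=cv2.approxPolyDP(cnt,5,True)[:,0];print('poly',[(W[v,u]*1000).round().tolist() for u,v in ap])
    reg=(W[...,0]>.58)&(W[...,0]<.8)&(W[...,1]>-.1)&(W[...,1]<.15)
    m=(Z>.168)&(Z<.181)&reg
    q=W[m];c0=np.median(q,0);
    f=least_squares(lambda t:np.maximum(0,np.hypot(q[:,0]-t[0],q[:,1]-t[1])-.053)*1+np.minimum(0,np.hypot(q[:,0]-t[0],q[:,1]-t[1])-.041)*(np.hypot(q[:,0]-t[0],q[:,1]-t[1])>.03),c0[:2],loss='soft_l1',f_scale=.002)
    print('rim',len(q),np.median(q[:,2]),f.x,np.sqrt(np.mean(f.fun**2)))
    print(' minenc',cv2.minEnclosingCircle((q[:,:2]*1000).astype(np.float32)))
    m=(Z>.190)&(Z<.24)&reg
    q=W[m];print('handle',len(q),np.median(q,0),q.min(0),q.max(0)); t=q[q[:,2]>.222]; print(len(t),t.mean(0) if len(t) else 0, q[q[:,2]>.222].min(0),q[q[:,2]>.222].max(0))
E
```

```text
top0 box ((760.1166381835938, -138.69705200195312), (87.65177917480469, 118.49612426757812), 49.882511138916016)
[[686.5686645507812, -134.03488159179688], [777.1856079101562, -210.38870239257812], [833.6646118164062, -143.35922241210938], [743.0476684570312, -67.00540161132812]]
poly [[785.0, -201.0, 124.0], [776.0, -173.0, 128.0], [822.0, -157.0, 128.0], [822.0, -140.0, 127.0], [779.0, -147.0, 126.0], [742.0, -78.0, 130.0], [740.0, -95.0, 129.0], [726.0, -88.0, 128.0], [746.0, -110.0, 129.0], [732.0, -124.0, 125.0], [759.0, -142.0, 126.0], [748.0, -156.0, 129.0], [774.0, -159.0, 126.0], [755.0, -192.0, 131.0]]
rim 888 0.17359203272687734 [0.64622723 0.0671464 ] 0.0016079584882619298
 minenc ((646.667724609375, 67.24153137207031), 53.0258903503418)
handle 88 [0.67730014 0.09762732 0.22394764] [0.66995157 0.08887059 0.19040355] [0.68858019 0.10724581 0.23155709]
51 [0.68008341 0.09830923 0.22592227] [0.67112964 0.08887059 0.22211167] [0.68858019 0.10669671 0.23155709]
scene0 box ((787.9125366210938, -246.05242919921875), (60.35099792480469, 27.623615264892578), 72.75465393066406)
[[765.7757568359375, -270.77667236328125], [792.157470703125, -278.966064453125], [810.04931640625, -221.32818603515625], [783.6676025390625, -213.1387939453125]]
poly [[782.0, -276.0, 125.0], [800.0, -252.0, 126.0], [788.0, -215.0, 128.0], [769.0, -261.0, 126.0]]
rim 669 0.17457807987193327 [0.64864528 0.06949628] 0.0013495704051767622
 minenc ((647.939453125, 69.44931030273438), 54.35844802856445)
handle 90 [0.68389231 0.10274217 0.22091099] [0.67350542 0.09041491 0.19294054] [0.69179325 0.1091717  0.22938594]
40 [0.68238883 0.09931475 0.22617645] [0.67388106 0.09041491 0.22204387] [0.69179325 0.1065608  0.22938594]
```

```bash
cat >> h.py <<'E'
def ray(c,u,v,z):
    R=cv2.Rodrigues(np.asarray(c['rvec'],float))[0];C=-R.T@np.asarray(c['tvec'])
    f,cx,cy=K(c);d=R.T@np.array([(u-cx)/f,(v-cy)/f,1]);return C+d*(z-C[2])/d[2]
E
python3 - <<'E'
from h import *
from scipy.optimize import least_squares
a=load('top0');z=lambda u,v:(u/2.4+170,v/2.4+50)
M=np.array([(170,10,128),(170,-210,128),(-70,-210,128),(-70,10,128),(190,235,14),(-85,235,14)])/1000
I=np.array([z(474,63),z(692,96),z(663,326),z(443,298),z(274,61),z(233,297)])
def w(t,P): c,s=np.cos(t[2]),np.sin(t[2]);return np.c_[t[0]+c*P[:,0]-s*P[:,1],t[1]+s*P[:,0]+c*P[:,1],P[:,2]]
f=least_squares(lambda t:(proj(a,w(t,M))-I).ravel(),[.65,-.05,-.15]);print(f.x,np.degrees(f.x[2]),f.fun.round(1))
print('axis',w(f.x,np.array([[-.03,.12,.204]])),'pull home',w(f.x,np.array([[-.11,-.1,.097]])))
print('pull now',ray(a,*z(482,382),.1025),ray(a,*z(594,399),.1025))
for n,uv,zz in(('hand',(303,182),.226),('hub',(338,230),.179)): print(n,ray(a,*z(*uv),zz))
for n,uv,zz in(('mugnear',(400,450),.088),('handle',(470,450),.05),('mugfar',(735,332),.095),('jar',(146,172),.115)): print(n,ray(a,*z(*uv),zz))
np.save('unit.npy',f.x)
E
```

```text
[ 0.66035378 -0.05858589 -0.1396338 ] -8.000427207728302 [ 1.   1.4 -0.6  0.   0.1  0.2  0.4 -1.3 -0.9 -0.8 -0.2  0.5]
axis [[0.64734742 0.06442157 0.204     ]] pull home [[ 0.53750635 -0.14230274  0.097     ]]
pull now [ 0.50806788 -0.07860065  0.1025    ] [ 0.49152095 -0.19128114  0.1025    ]
hand [0.67981897 0.09712983 0.226     ]
hub [0.6457418  0.06576384 0.179     ]
mugnear [0.43978669 0.00367405 0.088     ]
handle [ 0.4425567  -0.07012166  0.05      ]
mugfar [ 0.56185249 -0.33735904  0.095     ]
jar [0.72091408 0.26520601 0.115     ]
```

```bash
cat >> h.py <<'E'
from scipy.spatial.transform import Rotation as Ro
T=np.load('unit.npy') if __import__('os').path.exists('unit.npy') else None
ux=np.array([np.cos(T[2]),np.sin(T[2]),0]);uy=np.array([-ux[1],ux[0],0])
def U(x,y,z): return np.array([T[0],T[1],0])+x*ux+y*uy+np.array([0,0,z])
def inU(p): d=np.asarray(p)-[T[0],T[1],0];return np.array([d@ux,d@uy,d[2]])
def down(xa):
    xa=np.asarray(xa,float);z=np.array([0,0,-1.]);return Ro.from_matrix(np.c_[xa,np.cross(z,xa),z]).as_rotvec()
E
python3 - <<'E'
from h import *
from station import *
print(inU([.4998,-.135,.1]))
for s in(1,-1): print(bot.ik(U(-.185,-.1,.33),down(s*uy)))
q=[bot.ik(U(-.185,-.1,.33),down(s*uy)) for s in(1,-1)]
s=(1,-1)[int(np.argmin([abs(x[5]) for x in q]))]
jaws.close_gripper(force=60)
bot.move_ptp(U(-.185,-.1,.33),down(s*uy))
bot.move_l(U(-.185,-.1,.248),max_speed=.15)
st=bot.state();print(s,st['time_s'],inU(st['ee_pos']),st['contact_force'],st['gripper_width'],bot.tcp_to_tips)
p,d=camera('scene');cv2.imwrite('pics/s1.png',cv2.resize(p[100:320,150:430,::-1],None,fx=2.5,fy=2.5))
p,d=camera('wrist');cv2.imwrite('pics/w1.png',p[:,:,::-1])
E
```

```text
[-0.14835576 -0.09801632  0.1       ]
[ 6.08704859e-02  2.15454833e-01 -4.43124671e-01 -4.44089210e-16
 -9.12216823e-01 -1.77130061e+00]
[ 0.06087049  0.21545483 -0.44312467  0.         -0.91221682  1.37029204]
-1 3.575 [-0.18449036 -0.10019743  0.24850371] [0.72024714 0.25142721 0.20938338] 0.0006105464819585024 0.1734
```

View pics/s1.png

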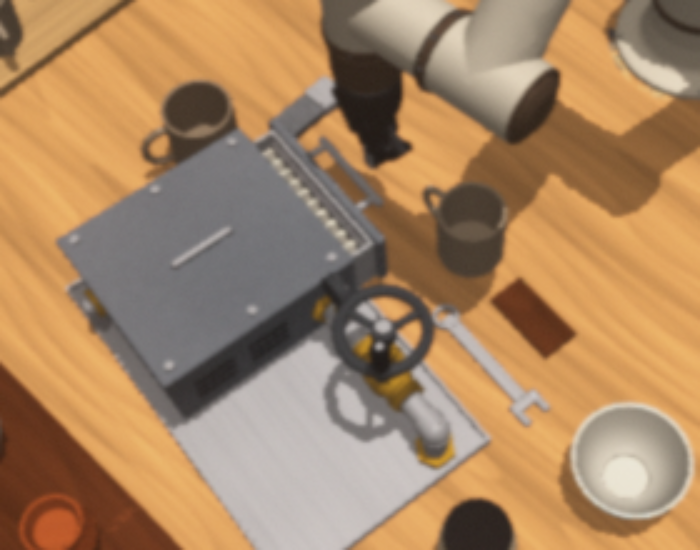

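View pics/w1.png

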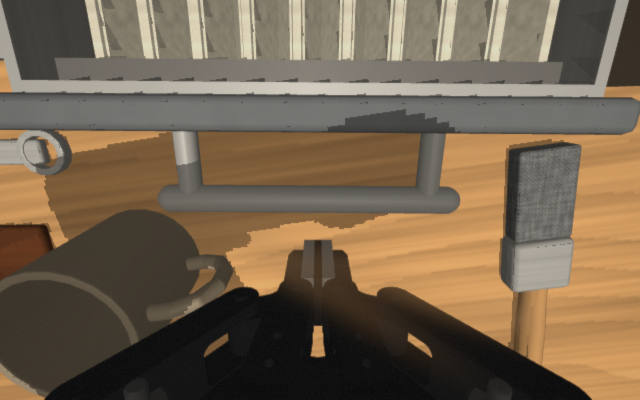

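The closed fingers (318,245) sit in front of the middle of the bar pull (310,198), and the mug handle (225,270) is clear to the left. Next I push the drawer in small steps.

```bash
python3 - <<'E'
from h import *
from station import *
x=-.185
f0=bot.state()['contact_force']
log=[]
x=-.172
while x<-.112:
    bot.move_l(U(x,-.1,.248),max_speed=.08 if x<-.145 else .05)
    st=bot.state();f=(st['contact_force']-f0)@ux
    log.append((round(x*1000),round(inU(st['ee_pos'])[0]*1000,1),round(f,1)))
    if f<-18: break
    x+=.004 if x<-.14 else .002
print(log,st['time_s'])
bot.wait(.3);st=bot.state();print(inU(st['ee_pos']),st['contact_force']-f0)
p,d=camera('wrist');cv2.imwrite('pics/w2.png',p[:,:,::-1])
E
```

```text
[(-172, np.float64(-171.6), np.float64(-0.6)), (-168, np.float64(-167.9), np.float64(-0.9)), (-164, np.float64(-163.8), np.float64(-0.3)), (-160, np.float64(-159.7), np.float64(0.6)), (-156, np.float64(-155.6), np.float64(-0.7)), (-152, np.float64(-151.6), np.float64(-0.2)), (-148, np.float64(-147.6), np.float64(-0.9)), (-144, np.float64(-143.6), np.float64(-0.2)), (-140, np.float64(-139.7), np.float64(0.0)), (-138, np.float64(-138.4), np.float64(-3.4)), (-136, np.float64(-136.8), np.float64(-5.8)), (-134, np.float64(-134.1), np.float64(-2.2)), (-132, np.float64(-131.1), np.float64(-0.4)), (-130, np.float64(-129.3), np.float64(-0.6)), (-128, np.float64(-128.0), np.float64(-1.4)), (-126, np.float64(-127.3), np.float64(-5.7)), (-124, np.float64(-126.5), np.float64(-8.7)), (-122, np.float64(-125.8), np.float64(-12.4)), (-120, np.float64(-125.0), np.float64(-16.6)), (-118, np.float64(-124.3), np.float64(-21.8))] 8.7417
[-0.12435358 -0.10047597  0.24685905] [-20.50590995   7.78047251  14.29908592]
```

View pics/w2.png

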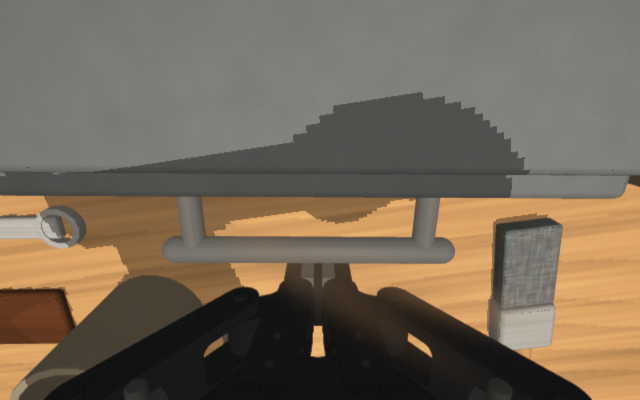

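The drawer front is now flush with the box. The force showed the catch peak (about 6 N), then the give-way, then the stop. Next I back off and look at the wheel from above.

```bash
python3 - <<'E'
from h import *
from station import *
bot.move_l(U(-.16,-.1,.248),max_speed=.15)
bot.move_l(U(-.16,-.1,.42),max_speed=.25)
jaws.open_jaws()
s=-1
bot.move_ptp(U(-.06,.14,.46),down(-uy))
bot.wait(.2)
c=get_calibration('wrist');p,d=camera('wrist');cv2.imwrite('pics/w3.png',p[:,:,::-1]);np.savez('pics/w3.npz',p=p,d=d,**{k:np.array(v) for k,v in c.items()})
c=get_calibration('top');p,d=camera('top');cv2.imwrite('pics/t3.png',p[:,:,::-1])
st=bot.state();print(st['time_s'],st['joints'],st['contact_force'],inU(st['ee_pos']))
for n,x in(('ax',U(-.03,.12,.179)),('hand',np.array([.680,.098,.226])),('axrim',U(-.03,.12,.176)),('pull',U(-.11,-.1,.097))): print(n,proj(c if 0 else dict(np.load('pics/w3.npz')),x),proj(c,x))
E
```

```text
12.475 [ 3.97891380e-01  3.56387147e-01  1.03792339e-01 -1.67101547e-05
 -1.31795790e+00  1.03186189e+00] [-0.76730208 -0.45692677 -0.78683993] [-0.06012229  0.13888433  0.46028594]
ax [[340.70358095 157.40464193]] [[311.42071758 145.15762567]]
hand [[287.05175495 127.90704701]] [[295.86120908 125.7524606 ]]
axrim [[340.44497811 156.71772668]] [[311.46112881 145.46584625]]
pull [[529.79011933 214.22272735]] [[396.70710759 197.60067105]]
```

View pics/w3.png

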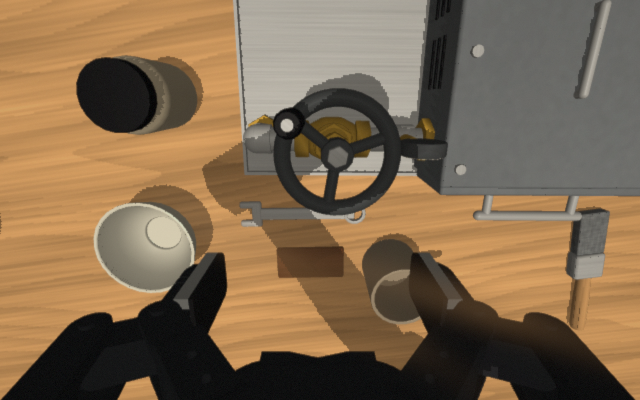

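View pics/t3.png

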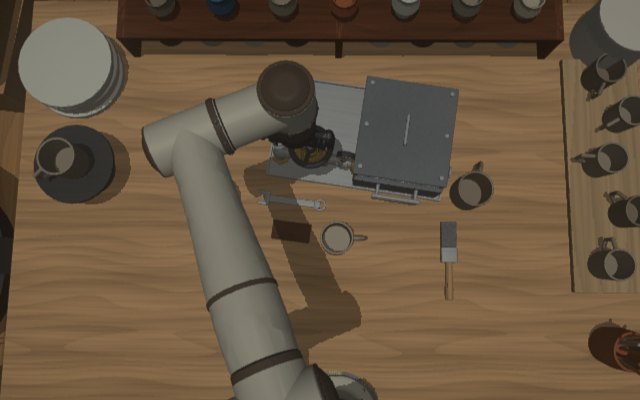

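The wrist view shows the hub nut at (337,156) and the handle top at (287,124). The drawer is shut and the mugs, tools and bowl are undisturbed. Next I compute the positions and grip the handle.

```bash
python3 - <<'E'
from h import *
from station import *
a=load('w3');h=ray(a,287,123.5,.226);x=ray(a,337,156,.179)
print(h,x,h-x)
ax=(x[:2]+U(-.03,.12,0)[:2]+np.array([.6457,.0658]))/3
hp=(h[:2]+np.array([.680,.098]))/2
th=np.arctan2(*(hp-ax)[::-1]);print('axis',ax,'hp',hp,'ang unit',th-T[2],np.hypot(*(hp-ax)))
hp=ax+.046*np.array([np.cos(th),np.sin(th)])
np.save('ax.npy',ax)
bot.move_ptp([hp[0],hp[1],.42],down(-uy))
f0=bot.state()['contact_force'];np.save('f0.npy',f0)
bot.move_l([hp[0],hp[1],.361],max_speed=.1)
print(bot.state()['contact_force']-f0)
jaws.close_gripper(force=60)
bot.wait(.3)
st=bot.state();print(st['time_s'],st['ee_pos'],st['contact_force']-f0,st['gripper_width'])
p,d=camera('wrist');cv2.imwrite('pics/w4.png',p[:,:,::-1])
E
```

```text
[0.68269231 0.09757286 0.226     ] [0.64888792 0.06721969 0.179     ] [0.03380438 0.03035317 0.047     ]
axis [0.64731178 0.06581375] hp [0.68134615 0.09778643] ang unit 0.893807712362146 0.04669679526957058
[ 0.15525155  1.36800241 -0.8893215 ]
14.5333 [0.68097942 0.09756888 0.36138212] [1.15218944 3.85453439 0.96600186] 0.21598501020453387
```

View pics/w4.png

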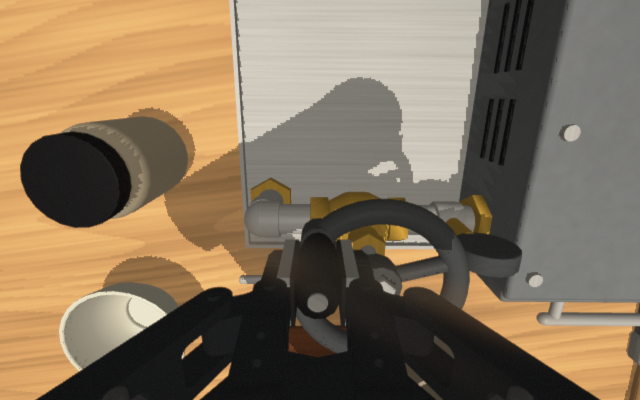

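The handle is between the pads (width about 18 mm, handle at (318,270)). Next I wind it clockwise, checking the force at each step.

```bash
cat > arc.py <<'E'
from h import *
from station import *
ax=np.load('ax.npy');f0=np.load('f0.npy')
def pos(a): w=a+T[2];return [ax[0]+.046*np.cos(w),ax[1]+.046*np.sin(w),.361]
def meas(ref):
    st=bot.state();d=st['ee_pos'][:2]-ax;a=np.arctan2(d[1],d[0])-T[2]
    a+=2*np.pi*np.round((ref-a)/2/np.pi);w=a+T[2]
    f=st['contact_force']-f0
    return a,np.hypot(*d)*1000,f[:2]@[-np.sin(w),np.cos(w)],f[:2]@[np.cos(w),np.sin(w)],f[2],st['time_s']
E
python3 - <<'E'
from arc import *
ref=.894
log=[]
step=np.radians(10)
while ref>-.15:
    ref-=step; bot.move_l(pos(ref),max_speed=.06)
    m=meas(ref);log.append(np.r_[ref,m].round(2).tolist())
    if m[2]>18 or abs(m[3])>30: break
for l in log: print(l)
E
```

```text
[0.72, 0.72, 46.15, 3.02, 1.69, 2.43, 14.87]
[0.54, 0.54, 46.01, 3.09, 1.12, 3.06, 15.15]
[0.37, 0.37, 45.9, 2.39, -0.15, 3.91, 15.43]
[0.2, 0.19, 45.78, 3.88, -1.41, 5.45, 15.72]
[0.02, 0.02, 45.66, 3.71, -2.26, 5.43, 16.0]
[-0.15, -0.16, 45.55, 2.81, -3.08, 4.21, 16.28]
```

No stop at 0, so the valve started about one turn further open (~7.18 rad). I carry on winding.

```bash
python3 - <<'E'
from arc import *
ref=.894-6*np.radians(10)
log=[]
step=np.radians(10)
while ref>-2*np.pi-.5:
    ref-=step; bot.move_l(pos(ref),max_speed=.06)
    m=meas(ref);log.append(np.r_[ref,m].round(2).tolist())
    if m[2]>18 or abs(m[3])>30: break
for l in log[::3]+log[-4:]: print(l)
E
```

```text
[-0.33, -0.33, 45.42, 3.98, -4.1, 5.22, 16.57]
[-0.85, -0.84, 45.13, 3.57, -7.17, 4.46, 17.42]
[-1.37, -1.36, 45.18, 1.47, -6.18, 1.95, 18.27]
[-1.9, -1.89, 45.47, 1.91, -6.45, 3.14, 19.12]
[-2.42, -2.41, 45.82, 0.59, -5.02, 2.23, 19.97]
[-2.95, -2.94, 46.16, -0.38, -4.11, 4.63, 20.82]
[-3.47, -3.44, 46.34, 0.72, -0.25, 7.3, 21.67]
[-3.99, -3.96, 46.63, 0.89, 4.29, 7.65, 22.52]
[-4.52, -4.49, 46.8, 2.56, 5.47, 7.41, 23.37]
[-5.04, -5.02, 46.62, 2.23, 4.84, 6.08, 24.22]
[-5.56, -5.55, 46.17, 3.04, 4.66, 5.6, 25.07]
[-6.09, -6.08, 45.73, 3.86, 2.5, 5.52, 25.92]
[-5.91, -5.9, 45.88, 4.14, 3.02, 4.98, 25.63]
[-6.09, -6.08, 45.73, 3.86, 2.5, 5.52, 25.92]
[-6.26, -6.25, 45.62, 4.01, 1.44, 4.35, 26.2]
[-6.44, -6.32, 44.94, 19.45, -0.13, 4.21, 26.48]
```

The stop was felt at about −6.3 rad, one turn past the first 0 mark as expected (tangential force 19 N). I dwell there, then back off exactly two turns.

```bash
python3 - <<'E'
from arc import *
bot.wait(.5);m0=meas(-6.3);print(np.round(m0,3))
z=-6.295
log=[]
N=72
for i in range(0,N+1):
    ref=z+4*np.pi*i/N; bot.move_l(pos(ref),max_speed=.06)
    m=meas(ref);log.append(np.r_[ref-z,m[0]-z,m[1:]].round(2).tolist())
    if abs(m[2])>18 or abs(m[3])>30: print('stop');break
for l in log[::6]+log[-3:]: print(l)
bot.wait(.3)
c=get_calibration('wrist');p,d=camera('wrist');cv2.imwrite('pics/w5.png',p[:,:,::-1])
c=get_calibration('scene');p,d=camera('scene');cv2.imwrite('pics/s5.png',cv2.resize(p[100:320,150:430,::-1],None,fx=2.5,fy=2.5))
st=bot.state();print(np.round(meas(ref),3),np.abs(st['qvel']).max(),st['gripper_width'])
E
```

```text
[-6.3190e+00  4.4955e+01  1.9425e+01 -3.5000e-02  5.3630e+00  2.6983e+01]
[0.0, 0.03, 45.57, 6.48, 1.12, 5.46, 27.24]
[1.05, 1.05, 46.34, -1.52, 5.56, 5.51, 28.94]
[2.09, 2.1, 46.78, -2.62, 4.66, 6.52, 30.64]
[3.14, 3.14, 46.3, -3.44, -1.39, 6.08, 32.34]
[4.19, 4.18, 45.56, -1.48, -5.66, 6.32, 34.04]
[5.24, 5.21, 45.29, -0.79, -5.63, 9.28, 35.74]
[6.28, 6.25, 45.83, -2.17, 2.03, 6.23, 37.44]
[7.33, 7.33, 46.38, -0.99, 4.77, 4.79, 39.14]
[8.38, 8.38, 46.78, -2.38, 4.58, 6.71, 40.84]
[9.42, 9.42, 46.27, -3.85, -1.57, 6.76, 42.54]
[10.47, 10.46, 45.56, -2.1, -5.85, 5.99, 44.24]
[11.52, 11.49, 45.29, -1.26, -5.37, 9.61, 45.94]
[12.57, 12.53, 45.83, -1.25, 2.25, 7.08, 47.64]
[12.22, 12.18, 45.7, -1.42, -1.15, 7.59, 47.08]
[12.39, 12.36, 45.77, -0.9, 0.51, 6.99, 47.36]
[12.57, 12.53, 45.83, -1.25, 2.25, 7.08, 47.64]
[ 6.238 45.823 -1.376  2.693  6.759 48.042] 0.0008945244506797237 0.2158976724580229
```

View pics/w5.png

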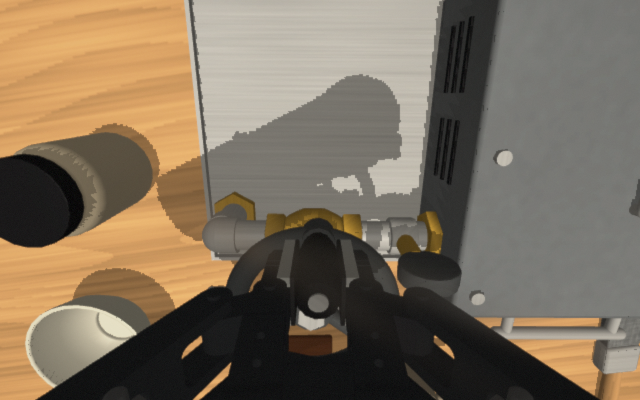

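View pics/s5.png

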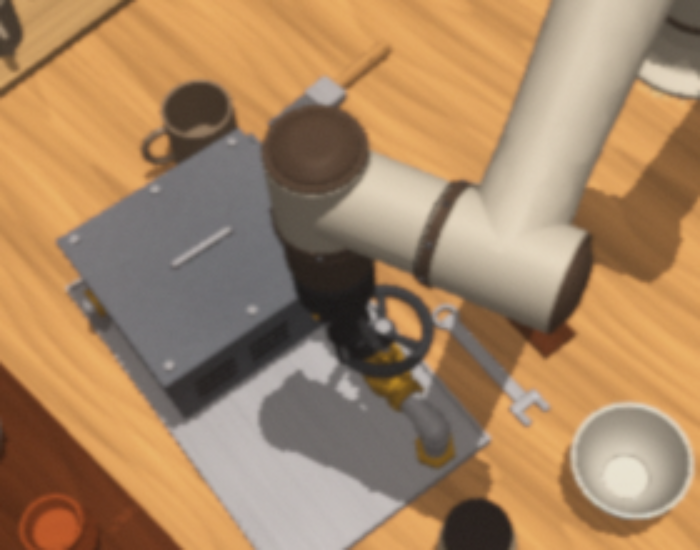

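The handle at (318,290) is still held and points along unit +x, with the hub directly behind it. The drawer is still home and the pots are in place. The wheel reads about 12.53 rad and is still, so I hand the job in.

```bash
python3 -c "
from station import *
finish_job()"
```

```text
the job is handed in; nothing more can be done
```

The job is handed in at about 48 s of the 72 s allowed. The system gave no verdict, so the results below come from my own checks.

- **Drawer:** I pushed it home by the middle of its bar pull. The force rose to about 6 N at the catch, dropped as it gave way, then climbed to about 21 N against the stop. Pictures after the push showed the front flush with the box and the pull where it should be. The drawer still looked shut in the last picture.
- **Valve shut:** I gripped the crank handle and wound the wheel clockwise about 1.15 turns. It reached a firm stop (19 N at the handle) within about 0.04 rad of the expected zero angle, and I held it there for 0.5 s.
- **Valve backed off:** I then opened it two turns in small steps and never commanded it further.
- **Final state:** the arm position put the wheel about 12.53 rad open against a target of 12.57. The arm was still and the fingers were closed on the handle at the commanded 60 N, which I did not measure separately. The grasp point was about 2 mm above the middle of the grip.
- **Surroundings:** nothing visible in the pictures had moved. The near mug was last seen in place just before I gripped the handle, because the arm hid it in the final views.

No check failed. My estimate of the wheel's axis was about 1 mm off, which showed up only as side forces of up to about 7 N while turning.

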